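Try the lid of the tool chest, free its catch if it holds, and hold the lid up

TASK

Tug the lid of the wooden tool chest gently upward by its bar handle, to find out whether the hidden catch holds it, before you touch the release slide. If it is caught, draw the release slide on the deck beside the lid all the way away from the lid and leave it there; if it is not caught, leave the slide alone. Then lift the lid by its handle to about 50 degrees open and finish while still holding it there, without forcing the lid and without disturbing the mug, the timer, the tape or the bottle.

Things in the scene. Friction and masses are not known exactly. Their poses are not given: they have to be found in the camera images.
- chest: Fixed pale wooden chest, 190 mm (x) by 320 mm (y) by 110 mm high over its flat top. Origin: centre of its underside, on the table; its front faces -x (the robot), z up. The lid covers its left part, y = -49 to +159 mm; a fixed deck at the same height covers the right part, y = -160 to -51 mm. It stays where it is.
- lid (a joint): Lid angle, rad: 0 shut, grows as the front edge rises, stop at 1.5. The lid (0.4 kg) turns on a hinge along the chest's y at chest x = +90, z = 100 mm and falls shut when let go. Caught, it rises only about 0.04 rad (7 mm at the handle) and stops hard; free, it lifts with about 3 N at the handle. Nothing outside shows which; about half of the starts are caught.
- lid_handle (a point): Middle of the lid's steel bar handle: round, 12 mm thick, 90 mm long along the chest's y, a post at each end. Lid shut: chest x = -80, y = +55, z = 148.5 mm, 38 mm above the lid's flat top. It turns with the lid: 170 mm ahead of the hinge line and 48.5 mm above it in the lid's frame. Grip it from above; the bar can turn in the fingers.
- hinge_line (a point): Point on the lid's hinge line in line with the handle (chest x = +90 mm, y = +55 mm, z = 100 mm); fixed to the chest.
- release (a joint): Travel of the release slide in m: 0 at the start, 0.016 drawn fully away from the lid (toward the chest's -y). Drag about 2 N; it stays where it is left. At full travel it throws the catch off, if that was on, and the catch stays off; draw it with the lid let down, not while pulling the lid up.
- release_knob (a point): Centre of the top of the slide's dark upright knob: 16 mm (x) by 12 mm (y), 30 mm tall above its foot; its top is 142 mm above the table, the deck below it at 110.5 mm, the foot and two low guide strips up to 115 mm. At 0 the knob stands at chest x = -40 mm, y = -90 mm.
- catch: The fixed fittings of the catch: the guide strips on the deck and the pivoting catch hidden inside the chest. Origin and axes those of the chest; it tells nothing of whether the catch is on.
- mug: Green and white mug with a handle, 99 mm tall, a bystander; origin at the centre of its underside.
- timer: Round wind-up kitchen timer, 67 mm wide and 44 mm tall, a bystander; origin at the centre of its underside.
- tape: Roll of tape lying flat, 102 mm wide and 24 mm tall, a bystander; origin at the centre of its underside.
- bottle: White screw-cap bottle, 59 mm wide and 138 mm tall, a bystander; origin at the centre of its underside.

How it is judged:
By the outcome, as a careful person would: the job done as asked, in the order asked, and still so for the second after the job is handed in, while the arm keeps its last pose, push and grip.
It also fails if it takes over 48 s, if anything falls off the work surface, if the arm or the gripper's body presses on something with over 40 N, if the wrist force passes 120 N, or if a joint passes its speed limit or range.

ROBOT

A 6-joint arm with a two-finger parallel gripper is mounted at the origin on the work surface; the furniture and walls round the work are solid. World frame = base frame: x ahead of the robot, y to its left, z up, the work surface at z = 0. Lengths are in m, angles in rad, forces in N, time in s.
With the tool pointing down it reaches from about 0.375 to 0.9 m from the base axis. Payload 3.1 kg.
Tool frame: the origin (TCP) lies at the centre of the arm's flange, where the gripper is bolted on; the fingertips stand robot.tip_extent ahead of it and the grasp point (between the pads) lies 164 mm ahead of it (robot.tip_extent is the distance from the TCP to the fingertips, in m); z points along the fingers, y is the line along which they close (so a half turn about z gives the same grasp; the last joint's range is limited). The gripper opens to 87 mm and grips with 3 to 60 N. Pads are 19 mm wide; open, the fingers measure 117 mm over their backs; the gripper's body (75 mm by 190 mm) begins 51 mm behind the grasp point.
Start: joints at [1.145, 0.527, 1.433, -0, 1.181, -0.178], TCP at [0.153, 0.606, 0.405] pointing down, gripper open.
Joint ranges: [-3.08, 3.08], [-0.75, 2.2], [0.22, 2.44], [-1.43, 4.57], [0, 2.65], [-2.85, 2.85]. Speed limits (rad/s): [2.79, 2.79, 3.14, 3.14, 3.14, 3.14].

INTERFACE

Orientations are given as a unit quaternion [x, y, z, w].
In Python, from rig import get_obs, camera, hand_in, cut_out, robot gives the robot as it stands.
- The arm moves only by the tool step_arm, never from a script. Its argument "rows" is a list of rows, each a list of 6 numbers: the shift along the world's x, y, z in m, then the turn, a rotation vector about the world's x, y, z in degrees. A call has 1 to 12 rows; each row shifts and turns the commanded pose from where the row before left it; what a row does not reach is not made up. A row lasts 1/8 s, in which the tool goes at most 62.5 mm and 10.7 degrees, less where a joint would pass 70% of its speed; a pose out of reach is approached as far as the arm can. A call is refused whole if a number of a shift passes 0.0625 or a number of a turn 10.7, either way. A call with a gripper value outside its range is refused whole. "jaw" is the finger opening in m, from 0 to 0.087, set as the call begins (left out, the last holds). The fingers move at their own pace and stop on an object; "squeeze" is the grip in N (left out, the last holds). Time passes only in rows, so rows that do not move let the fingers close. It gives the time, the measured TCP pose, the force, the opening and the grip force at its end, in the units of the state.
- get_obs(): the state, without advancing time (a new reading comes with each control period).
- camera(name): name is "scene" or "top" or "wrist"; returns a dict with "pixels" (420x560x3 uint8, blue, green, red), "depth" (420x560 float32, m along the optical axis (not along the pixel's ray), 0 where there is no reading), "fov_y" (degrees; the focal length in pixels is half the picture's height over the tangent of half this angle, whatever the lens; pixels are square), "cx", "cy" (the principal point, pixels), "extrinsics" (4x4, takes a point from camera to world coordinates); the wrist camera has in their place "mount" (4x4, takes a point from camera to tool coordinates, whose origin is the TCP and whose axes are the flange's). Camera axes: x right, y up, looking along -z (the intrinsics and any distortion apply to the point x, -y, -z); pixel columns grow to the right and rows downward; lengths in m; the calibration is good to about 2 mm. The wrist camera is an equidistant fisheye: a pixel r from the principal point sees the ray r / f radians off the axis. A picture is of the moment at which its call begins: read the wrist's pose just before it.
- hand_in(): hands the job in; it is judged then, once.
Trained networks look in the newest picture that a camera, given by its name, has taken for a name from the list of things; names that differ only in an ending like _2 or _b are one class to them, and where a whole thing is asked for, a point or a joint stands for the part that bears it (a point fixed in the world has none). Each returns a list of dicts, best first, with "confidence" (0 to 1); they miss things now and then, are a little off and sometimes report something else, mostly with a low value. They report only what shows in the picture. A call takes as long as a camera call.
- cut_out(label, camera): "region" (420x560 bool, what is visible of it) and "extent" ([centre column, centre row, width, height] in pixels, round what is visible of it).
The state is a dict: "time": time; "q": joint angles; "joint_velocities": joint speeds; "joint_torque": joint torques, N m; "position": TCP position; "tool_rot": TCP orientation; "ft_force": force on the tool from outside, world axes, zero at the start; "moment": the same for the moment, N m; "grip_width": finger opening in m; "grip_force": force on a finger pad.
Only numpy, scipy, OpenCV 4.12 (cv2) and the standard library are available. Lean on these libraries where they do the work, as an engineer would, in place of code of your own. Each camera call takes 0.05 s, during which the arm holds its last target. There are 200 camera calls.

## Working session

There is one attempt and no reset: what is moved stays moved. The work goes in short steps, Python scripts to look and compute and a tool call to move; the robot and the scene stay as the last step left them, time stands still between calls to the robot, and variables do not carry over. Pictures are saved under pics/ and viewed, at most 10 in all, crops included, and the job is handed in when it is done.

Besides the shell and the picture viewer there is one more tool, called in YAML: its name, and indented under it one key for each argument. step_arm: Moves the arm, as the interface text tells. Its arguments: {"type":"object","properties":{"rows":{"type":"array"},"jaw":{"type":"number"},"squeeze":{"type":"number"}},"required":["rows"]}

```bash
mkdir -p pics
cat > h.py <<'E'
import numpy as np,cv2
from rig import get_obs,camera,hand_in,cut_out,robot
def cloud(c):
    h,w=c['depth'].shape;f=h/2/np.tan(np.radians(c['fov_y'])/2)
    v,u=np.mgrid[:h,:w];d=c['depth']
    p=np.stack([(u-c['cx'])/f*d,-(v-c['cy'])/f*d,-d],-1)
    E=np.array(c['extrinsics']);return p@E[:3,:3].T+E[:3,3]
E
python3 - <<'E'
from h import *
print(robot.tip_extent, get_obs())
ims=[]
for n in ['scene','top']:
    c=camera(n);P=cloud(c);ims.append(c['pixels'])
    np.savez(f'{n}.npz',P=P,px=c['pixels'],d=c['depth'])
    for l in ['chest','lid','lid_handle','release_knob','release','mug','timer','tape','bottle']:
        for r in cut_out(l,n)[:1]:
            m=r['region']&(c['depth']>0);p=P[m]
            if len(p): print(n,l,round(r['confidence'],2),np.round(r['extent']),'med',np.median(p,0).round(3),'lo',np.percentile(p,3,0).round(3),'hi',np.percentile(p,97,0).round(3))
    cv2.imwrite(f'pics/{n}.png',c['pixels'])
E
```

```text
0.1822 {'time': 0.0, 'q': array([ 1.14450811e+00,  5.28505070e-01,  1.43391346e+00, -4.68682807e-05,
        1.18137579e+00, -1.78479206e-01]), 'joint_velocities': array([-1.90231490e-04,  7.07193734e-04,  2.08094415e-03, -5.25351234e-04,
       -8.13963362e-05, -1.22211454e-03]), 'joint_torque': array([ 1.18755110e-03, -4.40036523e+01, -1.76596284e+01,  6.34217751e-02,
        5.81975095e-02, -1.44431242e-04]), 'position': array([0.15312071, 0.60560025, 0.40374374]), 'tool_rot': array([ 1.23578786e-01,  9.92334153e-01, -1.05734364e-03, -3.07138635e-04]), 'ft_force': array([1.23769029, 0.13803191, 0.06283132]), 'moment': array([-0.02455199,  0.0141233 , -0.03970757]), 'grip_force': 0.0, 'grip_width': 0.08705907181233456}
scene chest 0.98 [269. 227. 140. 103.] med [ 0.513 -0.051  0.101] lo [ 0.48  -0.162  0.007] hi [0.662 0.144 0.122]
scene lid 0.93 [249. 202. 106.  52.] med [0.561 0.04  0.112] lo [ 0.482 -0.047  0.106] hi [0.658 0.15  0.152]
scene lid_handle 0.84 [252. 203. 102.  50.] med [0.561 0.039 0.112] lo [ 0.483 -0.047  0.107] hi [0.657 0.146 0.152]
scene mug 0.31 [388. 255.  
[... 768 characters left out ...]
0.151]
top release_knob 0.47 [302. 233.   8.  17.] med [ 0.535 -0.089  0.116] lo [ 0.525 -0.103  0.11 ] hi [ 0.548 -0.079  0.146]
top release 0.46 [301. 234.   7.   6.] med [ 0.535 -0.089  0.119] lo [ 0.526 -0.1    0.11 ] hi [ 0.545 -0.08   0.146]
top mug 0.85 [159. 244.  37.  30.] med [0.494 0.34  0.048] lo [0.456 0.287 0.027] hi [0.529 0.367 0.101]
top timer 0.55 [389. 244.  23.  24.] med [ 0.504 -0.361  0.04 ] lo [ 0.479 -0.389  0.023] hi [ 0.532 -0.336  0.047]
top tape 0.89 [409. 211.  30.  28.] med [ 0.605 -0.437  0.023] lo [ 0.562 -0.481  0.004] hi [ 0.653 -0.385  0.029]
top bottle 0.72 [381. 203.  27.  20.] med [ 0.634 -0.323  0.1  ] lo [ 0.612 -0.383  0.002] hi [ 0.663 -0.305  0.139]
```

View pics/top.png

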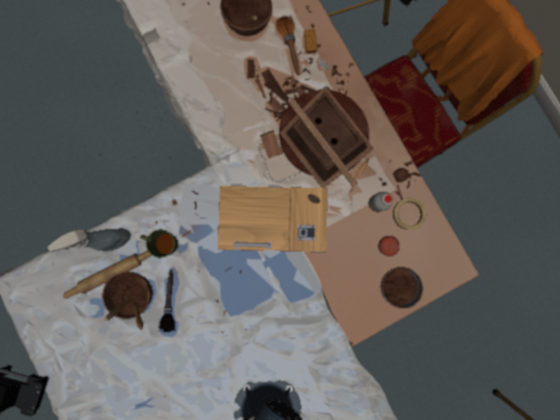

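View pics/scene.png

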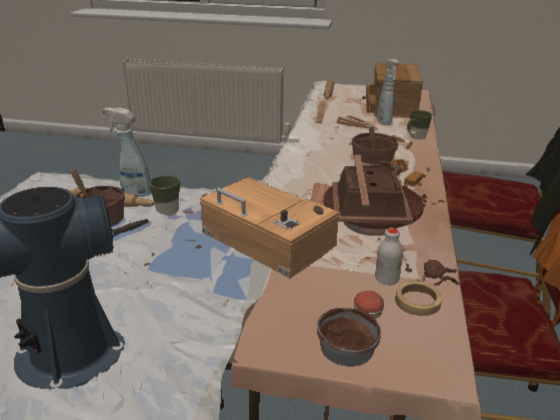

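The top view shows the chest nearly axis-aligned at about (273,220), the handle at (252,245) and the knob near (307,233). The mug is at (160,243); the bottle, timer and tape are on the right. Next I'll fit the chest pose.

```bash
python3 - <<'E'
from h import *
for n in ['scene','top']:
    P=np.load(n+'.npz')['P'].reshape(-1,3)
    m=(abs(P[:,0]-.57)<.15)&(abs(P[:,1])<.2)
    t=P[m&(P[:,2]>.1)&(P[:,2]<.12)]
    print(n,cv2.minAreaRect((t[:,:2]*1000).astype(np.float32)))
    for nm,q in [('handle',P[m&(P[:,2]>.135)&(P[:,1]>-.03)]),('knob',P[m&(P[:,2]>.128)&(P[:,1]<-.05)])]:
        print(nm,len(q),q.mean(0).round(4),q.min(0).round(3),q.max(0).round(3))
        if nm=='handle': print(np.degrees(np.polyfit(q[:,1],q[:,0],1)[0]))
E
python3 - <<'E'
import cv2,numpy as np
a=cv2.imread('pics/top.png')[170:265,205:340];b=cv2.imread('pics/scene.png')[170:280,190:350]
cv2.imwrite('pics/crop.png',np.vstack([cv2.resize(a,(400,281)),cv2.resize(b,(400,275))]))
E
```

```text
scene ((598.0211181640625, -10.41741943359375), (240.6910858154297, 341.4678649902344), 0.5201591849327087)
handle 173 [0.4943 0.0504 0.1502] [0.488 0.002 0.135] [0.503 0.105 0.158]
-0.16355817107493792
knob 113 [ 0.641  -0.1365  0.1401] [ 0.526 -0.2    0.129] [ 0.72  -0.087  0.161]
top ((599.8320922851562, -11.441436767578125), (239.15182495117188, 338.7303161621094), 0.041645120829343796)
handle 1055 [ 0.4762 -0.0138  1.1383] [ 0.473 -0.024  0.146] [0.501 0.105 1.296]
14.22365796850163
knob 83 [ 0.6708 -0.1494  0.1436] [ 0.529 -0.2    0.129] [ 0.72  -0.087  0.163]
```

View pics/crop.png

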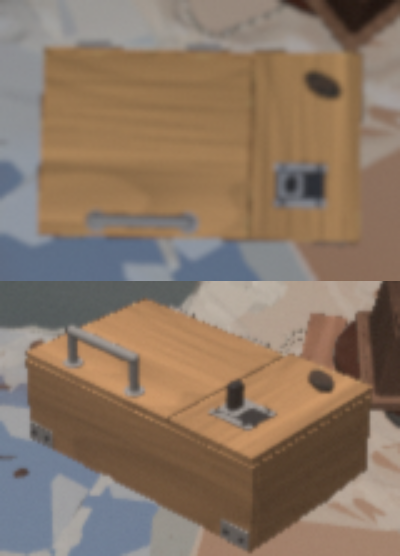

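Run:
```python
from h import *
for n in ['scene','top']:
    z=np.load(n+'.npz');P=z['P'].reshape(-1,3);ok=z['d'].ravel()>0
    t=P[ok&(abs(P[:,0]-.574)<.115)&(P[:,1]>-.2)&(P[:,1]<.2)&(P[:,2]>.104)&(P[:,2]<.117)]
    # edges: front x per y bin, sides per x bin
    yb=np.arange(-.14,.15,.02)
    f=np.array([(y,t[abs(t[:,1]-y)<.01,0].min(),t[abs(t[:,1]-y)<.01,0].max()) for y in yb])
    print(n,'front',np.polyfit(f[:,0],f[:,1],1).round(4),'back',np.median(f[:,2]).round(4))
    xb=np.arange(.5,.65,.02)
    s=np.array([(x,t[abs(t[:,0]-x)<.01,1].min(),t[abs(t[:,0]-x)<.01,1].max()) for x in xb])
    print('sides',np.median(s,0).round(4))
    for nm,c,r,zl,zh in [('handle',(.494,.053),(.02,.06),.143,.16),('knob',(.534,-.093),(.02,.02),.125,.15)]:
        q=P[ok&(abs(P[:,0]-c[0])<r[0])&(abs(P[:,1]-c[1])<r[1])&(P[:,2]>zl)&(P[:,2]<zh)]
        print(nm,len(q),q.mean(0).round(4),q.min(0).round(3),q.max(0).round(3),np.polyfit(q[:,1],q[:,0],1).round(3))
```

```text
scene front [0.0007 0.4799] back 0.6716
sides [ 0.57   -0.1635  0.1576]
handle 151 [0.4942 0.0497 0.1518] [0.488 0.003 0.144] [0.503 0.105 0.158] [-0.001  0.494]
knob 56 [ 0.5345 -0.0946  0.1356] [ 0.526 -0.099  0.125] [ 0.545 -0.087  0.145] [-0.358  0.501]
top front [0.0006 0.4814] back 0.6686
sides [ 0.57   -0.1595  0.1568]
handle 144 [0.4954 0.0519 0.1538] [0.489 0.003 0.146] [0.501 0.105 0.16 ] [-0.009  0.496]
knob 22 [ 0.5344 -0.0911  0.1407] [ 0.527 -0.096  0.126] [ 0.541 -0.087  0.149] [0.077 0.541]
```

step_arm:
  rows:
    - [0.03,-0.05,0,0,0,-10]
    - [0.03,-0.05,0,0,0,-10]
    - [0.03,-0.055,0,0,0,-10]
    - [0.035,-0.06,0,0,0,-10]
    - [0.04,-0.06,0,0,0,-10]
    - [0.04,-0.06,0,0,0,-10]
    - [0.045,-0.06,0,0,0,-10]
    - [0.04,-0.06,0,0,0,-5.8]
    - [0.04,-0.055,0,0,0,0]
    - [0.01,-0.043,0,0,0,0]
    - [0,0,0,0,0,0]
  jaw: 0.087

```text
time: 2.38
position: [0.4642, 0.0949, 0.4049]
tool_rot: [0.709, 0.705, 0.0, 0.0]
ft_force: [-0.2, -0.0, -0.1]
grip_width: 0.087
grip_force: 0.0
```

step_arm:
  rows:
    - [0.016,-0.021,0,0,0,0.3]
    - [0.015,-0.021,0,0,0,0]
    - [0,0,-0.03,0,0,0]
    - [0,0,-0.03,0,0,0]
    - [0,0,-0.02,0,0,0]
    - [0,0,-0.012,0,0,0]
    - [0,0,0,0,0,0]
    - [0,0,0,0,0,0]

```text
time: 3.38
position: [0.4942, 0.0558, 0.3134]
tool_rot: [0.705, 0.709, 0.0, 0.001]
ft_force: [0.4, -0.3, 0.7]
grip_width: 0.0871
grip_force: 0.0
```

step_arm:
  rows:
    - [0,0,-0.001,0,0,0]
    - [0,0,0,0,0,0]
    - [0,0,0,0,0,0]
    - [0,0,0,0,0,0]
    - [0,0,0,0,0,0]
    - [0,0,0,0,0,0]
  jaw: 0.0
  squeeze: 15

```text
time: 4.12
position: [0.4939, 0.0555, 0.3117]
tool_rot: [0.705, 0.709, -0.0, -0.0]
ft_force: [0.0, 0.3, -0.7]
grip_width: 0.035
grip_force: 0.0
```

step_arm:
  rows:
    - [0,0,0,0,0,0]
    - [0,0,0,0,0,0]
    - [0,0,0,0,0,0]
    - [0,0,0,0,0,0]

```text
time: 4.62
position: [0.496, 0.0554, 0.3121]
tool_rot: [0.706, 0.709, 0.003, 0.002]
ft_force: [5.3, 1.8, -3.3]
grip_width: 0.0114
grip_force: 15.0
```

step_arm:
  rows:
    - [0.002,0,0,0,0,0]
    - [0.0005,0,0.002,0,0,0]
    - [0.0005,0,0.002,0,0,0]
    - [0.0005,0,0.002,0,0,0]
    - [0,0,0,0,0,0]
    - [0,0,0,0,0,0]

```text
time: 5.38
position: [0.4984, 0.0554, 0.318]
tool_rot: [0.705, 0.709, 0.001, 0.001]
ft_force: [4.8, 1.0, -4.8]
grip_width: 0.0114
grip_force: 15.0
```

step_arm:
  rows:
    - [0.001,0,0.001,0,0,0]
    - [0.001,0,0.001,0,0,0]
    - [0.0,0,0.001,0,0,0]
    - [0.0,0,0.001,0,0,0]
    - [0,0,0,0,0,0]
    - [0,0,0,0,0,0]

```text
time: 6.12
position: [0.4995, 0.0554, 0.3195]
tool_rot: [0.705, 0.709, -0.0, -0.001]
ft_force: [8.1, -0.6, -22.0]
grip_width: 0.0115
grip_force: 15.0
```

The lid stopped hard at about 7 mm (22 N), so it is caught. I'll let it down and move to the slide.

step_arm:
  rows:
    - [-0.001,0,-0.003,0,0,0]
    - [-0.0015,0,-0.003,0,0,0]
    - [-0.001,0,-0.003,0,0,0]
    - [0,0,-0.001,0,0,0]
    - [0,0,0,0,0,0]
    - [0,0,0,0,0,0]

```text
time: 6.88
position: [0.4966, 0.0554, 0.3123]
tool_rot: [0.705, 0.709, 0.001, 0.001]
ft_force: [5.4, 1.0, -3.5]
grip_width: 0.0114
grip_force: 15.0
```

step_arm:
  rows:
    - [0,0,0,0,0,0]
    - [0,0,0,0,0,0]
    - [0,0,0,0,0,0]
    - [0,0,0,0,0,0]
    - [0,0,0,0,0,0]
    - [0,0,0,0,0,0]
    - [0,0,0,0,0,0]
    - [0,0,0,0,0,0]
  jaw: 0.08

```text
time: 7.88
position: [0.4959, 0.0555, 0.3117]
tool_rot: [0.705, 0.709, -0.0, -0.0]
ft_force: [-0.4, -0.4, -0.7]
grip_width: 0.0777
grip_force: 0.0
```

step_arm:
  rows:
    - [0,0,0.03,0,0,0]
    - [0,0,0.03,0,0,0]
    - [0.01,-0.037,0,0,0,0]
    - [0.01,-0.037,0,0,0,0]
    - [0.01,-0.037,0,0,0,0]
    - [0.01,-0.037,0,0,0,0]
    - [0,0,-0.02,0,0,0]
    - [0,0,0,0,0,0]
  jaw: 0.06

```text
time: 8.88
position: [0.5353, -0.0928, 0.3504]
tool_rot: [0.706, 0.709, -0.001, -0.002]
ft_force: [-0.1, 0.1, -0.2]
grip_width: 0.0601
grip_force: 0.0
```

Run:
```python
from h import *
print(get_obs()['position'].round(4))
c=camera('wrist')
cv2.imwrite('pics/w1.png',c['pixels'])
from scipy.spatial.transform import Rotation as R
o=get_obs();f=210/np.tan(np.radians(c['fov_y'])/2)
M=np.array(c['mount']);Rt=R.from_quat(o['tool_rot']).as_matrix()
for r in cut_out('release_knob','wrist')[:1]:
    m=r['region']&(c['depth']>0);v,u=np.nonzero(m);d=c['depth'][m]
    x=u-c['cx'];y=v-c['cy'];rr=np.hypot(x,y);th=rr/f
    p=np.stack([x/rr*np.tan(th)*d,-y/rr*np.tan(th)*d,-d],1)
    w=(p@M[:3,:3].T+M[:3,3])@Rt.T+o['position']
    k=w[(w[:,2]>.125)];print(r['confidence'],r['extent'],len(k),k.mean(0),k.min(0),k.max(0))
```

```text
[ 0.5353 -0.0928  0.3504]
0.88 [287.9, 228.3, 35.4, 35.7] 584 [ 0.53867051 -0.08905508  0.13955898] [ 0.53074146 -0.09592453  0.1250364 ] [ 0.54669921 -0.08493206  0.14451066]
```

View pics/w1.png

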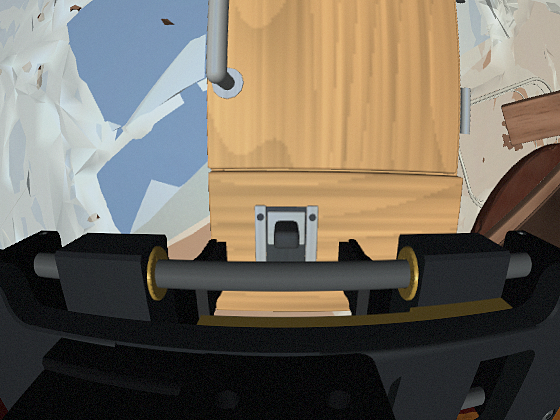

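The wrist view shows the knob at (287,232), between the fingers, at about (0.538, -0.090). I'll descend and grip it.

step_arm:
  rows:
    - [0.003,0.002,-0.02,0,0,0]
    - [0,0,-0.018,0,0,0]
    - [0,0,-0.01,0,0,0]
    - [0,0,0,0,0,0]
    - [0,0,0,0,0,0]
    - [0,0,0,0,0,0]
    - [0,0,0,0,0,0]
    - [0,0,0,0,0,0]
    - [0,0,0,0,0,0]
  jaw: 0.0
  squeeze: 15

```text
time: 10.1
position: [0.5377, -0.0904, 0.3043]
tool_rot: [0.705, 0.709, -0.001, -0.001]
ft_force: [-5.3, -0.9, 2.7]
grip_width: 0.0159
grip_force: 15.0
```

step_arm:
  rows:
    - [-0.001,-0.003,0,0,0,0]
    - [0,-0.003,0,0,0,0]
    - [0,-0.003,0,0,0,0]
    - [0,-0.003,0,0,0,0]
    - [0,-0.003,0,0,0,0]
    - [0,-0.002,0,0,0,0]
    - [0,-0.001,0,0,0,0]
    - [0,0,0,0,0,0]

```text
time: 11.1
position: [0.5373, -0.1072, 0.3042]
tool_rot: [0.706, 0.709, 0.001, -0.002]
ft_force: [-4.0, 7.4, 6.2]
grip_width: 0.0159
grip_force: 15.0
```

step_arm:
  rows:
    - [0,-0.001,0,0,0,0]
    - [0,-0.001,0,0,0,0]
    - [0,0,0,0,0,0]

```text
time: 11.48
position: [0.5373, -0.1079, 0.3042]
tool_rot: [0.706, 0.708, 0.002, -0.003]
ft_force: [-3.1, 10.8, 7.5]
grip_width: 0.0159
grip_force: 15.0
```

Force is rising with almost no motion, so the slide is at its stop. I'll release it and rise.

step_arm:
  rows:
    - [0,0.001,0,0,0,0]
    - [0,0,0,0,0,0]
    - [0,0,0,0,0,0]
    - [0,0,0,0,0,0]
    - [0,0,0.015,0,0,0]
    - [0,0,0.025,0,0,0]
    - [0,0,0.03,0,0,0]
    - [0,0,0,0,0,0]
  jaw: 0.06

```text
time: 12.48
position: [0.5388, -0.1098, 0.3769]
tool_rot: [0.705, 0.709, 0.001, 0.003]
ft_force: [0.9, 0.6, 0.1]
grip_width: 0.0601
grip_force: 0.0
```

Run:
```python
from h import *
from scipy.spatial.transform import Rotation as R
o=get_obs();c=camera('wrist');f=210/np.tan(np.radians(c['fov_y'])/2)
M=np.array(c['mount']);Rt=R.from_quat(o['tool_rot']).as_matrix();print(o['position'])
for r in cut_out('release_knob','wrist')[:1]:
    m=r['region']&(c['depth']>0);v,u=np.nonzero(m);d=c['depth'][m]
    x=u-c['cx'];y=v-c['cy'];rr=np.hypot(x,y);th=rr/f
    p=np.stack([x/rr*np.tan(th)*d,-y/rr*np.tan(th)*d,-d],1)
    w=(p@M[:3,:3].T+M[:3,3])@Rt.T+o['position']
    k=w[(w[:,2]>.125)];print(r['confidence'],r['extent'],len(k),k.mean(0),k.min(0),k.max(0))
cv2.imwrite('pics/w2.png',c['pixels'])
```

```text
[ 0.53878057 -0.10984425  0.37688558]
0.8 [278.0, 217.2, 27.2, 32.3] 456 [ 0.53825661 -0.10565665  0.13926841] [ 0.53037105 -0.11286573  0.12500214] [ 0.5461381  -0.10120216  0.14344562]
```

View pics/w2.png

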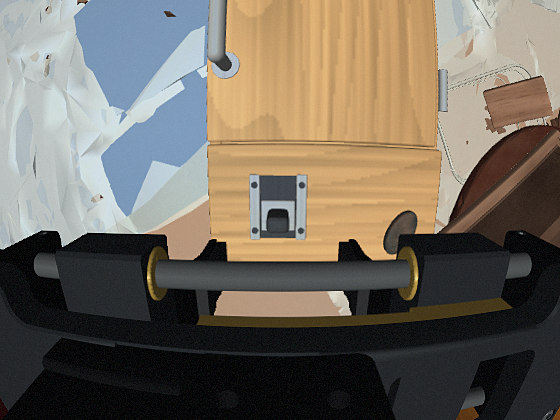

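The knob, now at (278,218), moved 16.6 mm and the slide sits at the far end. Back to the handle.

step_arm:
  rows:
    - [-0.01,0.041,0,0,0,0]
    - [-0.01,0.041,0,0,0,0]
    - [-0.011,0.041,0,0,0,0]
    - [-0.01,0.041,0,0,0,0]
    - [0,0,-0.03,0,0,0]
    - [0,0,-0.025,0,0,0]
    - [0,0,-0.01,0,0,0]
    - [0,0,0,0,0,0]

```text
time: 13.58
position: [0.4967, 0.0544, 0.3078]
tool_rot: [0.705, 0.709, -0.001, -0.001]
ft_force: [-0.1, 0.1, -0.5]
grip_width: 0.0598
grip_force: 0.0
```

step_arm:
  rows:
    - [0,0,0,0,0,0]
    - [0,0,0,0,0,0]
    - [0,0,0,0,0,0]
    - [0,0,0,0,0,0]
    - [0,0,0,0,0,0]
    - [0,0,0,0,0,0]
    - [0,0,0,0,0,0]
  jaw: 0.0
  squeeze: 15

```text
time: 14.45
position: [0.4971, 0.0545, 0.3088]
tool_rot: [0.705, 0.709, 0.0, 0.0]
ft_force: [0.8, 0.4, 0.1]
grip_width: 0.0107
grip_force: 14.9
```

step_arm:
  rows:
    - [0.001,0,0.003,0,0,0]
    - [0.001,0,0.004,0,0,0]
    - [0.001,0,0.004,0,0,0]
    - [0.002,0,0.0036,0,0,0]
    - [0,0,0,0,0,0]

```text
time: 15.08
position: [0.502, 0.0545, 0.3236]
tool_rot: [0.705, 0.709, -0.0, 0.0]
ft_force: [1.4, -0.1, -2.7]
grip_width: 0.0106
grip_force: 15.2
```

The lid lifts freely at about 3 N, so I'll carry it round the arc.

step_arm:
  rows:
    - [0.003,0,0.007,0,0,0]
    - [0.003,0,0.007,0,0,0]
    - [0.0035,0,0.007,0,0,0]
    - [0.0038,0,0.0066,0,0,0]
    - [0.004,0,0.0066,0,0,0]
    - [0.0045,0,0.0063,0,0,0]
    - [0.0047,0,0.0061,0,0,0]
    - [0.0049,0,0.006,0,0,0]
    - [0,0,0,0,0,0]
    - [0,0,0,0,0,0]

```text
time: 16.32
position: [0.5332, 0.0544, 0.3758]
tool_rot: [0.705, 0.709, -0.0, 0.0]
ft_force: [2.4, -1.3, -3.5]
grip_width: 0.0109
grip_force: 15.2
```

step_arm:
  rows:
    - [0.0052,0,0.0057,0,0,0]
    - [0.0054,0,0.0055,0,0,0]
    - [0.0056,0,0.0052,0,0,0]
    - [0.0059,0,0.005,0,0,0]
    - [0.0061,0,0.0047,0,0,0]
    - [0.0063,0,0.0045,0,0,0]
    - [0.0065,0,0.0042,0,0,0]
    - [0.0066,0,0.0039,0,0,0]
    - [0.0068,0,0.0036,0,0,0]
    - [0.007,0,0.0033,0,0,0]
    - [0,0,0,0,0,0]
    - [0,0,0,0,0,0]

```text
time: 17.82
position: [0.5946, 0.0545, 0.4215]
tool_rot: [0.705, 0.709, -0.0, -0.0]
ft_force: [0.1, -1.1, -2.8]
grip_width: 0.0106
grip_force: 15.1
```

Run:
```python
from h import *
o=get_obs();p=o['position'];print(p,o['ft_force'],o['grip_force'],o['grip_width'])
c=camera('scene');cv2.imwrite('pics/s3.png',cv2.resize(c['pixels'][100:320,150:450],None,fx=2.5,fy=2.5))
P=cloud(c);d=c['depth']>0
r=cut_out('lid','scene')[0];q=P[r['region']&d]
# plane fit of lid top
q=q[(q[:,1]>-.05)&(q[:,1]<.16)]
best=0
rng=np.random.default_rng(0)
for _ in range(500):
    a=q[rng.choice(len(q),3,False)];n=np.cross(a[1]-a[0],a[2]-a[0]);n/=np.linalg.norm(n)+1e-12
    k=(abs((q-a[0])@n)<.003).sum()
    if k>best:best,bn=k,n
print(r['confidence'],len(q),best,bn,np.degrees(np.arctan2(abs(bn[0]),abs(bn[2]))))
for l in ['mug','timer','tape','bottle']:
    for r in cut_out(l,'scene')[:1]: print(l,r['confidence'],r['extent'],np.median(P[r['region']&d],0).round(3))
```

```text
[0.59460622 0.05452053 0.42152176] [ 0.14556242 -1.09549669 -2.8277464 ] 15.12195322662592 0.010563004120197407
0.71 1790 1301 [ 0.77123249 -0.00337735  0.63654461] 50.465090875397856
mug 0.77 [166.5, 195.1, 30.6, 43.1] [0.485 0.306 0.07 ]
timer 0.87 [368.5, 305.6, 31.3, 27.5] [ 0.494 -0.378  0.039]
tape 0.58 [420.2, 299.3, 44.0, 38.4] [ 0.6   -0.438  0.02 ]
bottle 0.6 [388.4, 256.9, 26.5, 53.5] [ 0.622 -0.345  0.075]
```

View pics/s3.png

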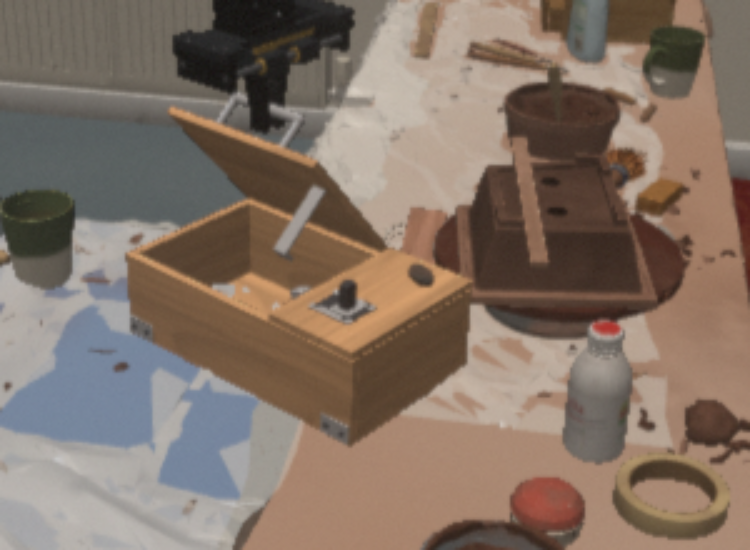

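The picture shows the lid open at about 50° (plane fit 50.5°) with the fingers holding the bar at (265,110). The slide is drawn (347,293), and the mug, timer, tape and bottle are undisturbed.

```bash
python3 -c "
from rig import hand_in
print(hand_in())"
```

```text
the job is handed in; nothing more can be done
None
```

The lid was caught, so I drew the release slide fully away from the lid and left it there, then lifted the lid to about 50° and handed in while still holding the handle; the mug, timer, tape and bottle were not disturbed.

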